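# Fish the dropped paddle up through the ripening shelf's opening

### The arm

A 6-joint arm with a two-finger parallel gripper is mounted at the origin on the work surface. World frame = base frame: x ahead of the robot, y to its left, z up, the work surface at z = 0. Lengths are in m, angles in rad, forces in N, time in s.
With the tool pointing down it reaches from about 0.275 to 0.85 m from the base axis. Payload 5.2 kg.
Tool frame: the origin (TCP) lies at the very end of the fingers, on their centre line; the grasp point (between the pads) lies 19 mm behind it; z points along the fingers, y is the line along which they close (so a half turn about z gives the same grasp; the last joint's range is limited). The gripper opens to 85 mm and grips with 20 to 120 N. Pads are 22 mm wide; open, the fingers measure 114 mm over their backs; the gripper's body (76 mm by 85 mm) begins 54 mm behind the grasp point. The pads swing forward as they close: fully open they stand 13 mm farther back than shut.
Start: joints at [-1.358, 0.259, 1.535, -0, 1.348, -0.203], TCP at [0.222, -0.503, 0.231] pointing down, gripper open.
Joint ranges: [-3.14, 3.14], [-0.91, 2.08], [0.19, 2.58], [-1.22, 4.36], [0.22, 2.71], [-3.12, 3.12]. Speed limits (rad/s): [2.57, 2.57, 3.14, 3.14, 3.14, 3.14].

### API

Orientations are given as a unit quaternion [x, y, z, w].
In Python, from plant import sensors, grab_frame, job gives the robot as it stands. The module is installed in compiled form; this text tells all that it offers.
- The arm moves only by the tool servo_tool, never from a script. Its argument "rows" is a list of rows, each a list of 7 numbers: the shift along the tool's x, y, z as a fraction of full scale, then the turn, a rotation vector about the tool's x, y, z as a fraction of full scale, then the closure, from -1 (fully open) to 1 (shut). A call has 1 to 12 rows; each row shifts and turns the commanded pose from where the row before left it, along the tool's axes as they then stand; what a row does not reach is not made up. Full scale, the value 1, is 50 mm for a shift and 90 degrees for a turn. A row lasts 1/10 s, in which the tool goes at most 50 mm and 8.59 degrees, less where a joint would pass 70% of its speed; a pose out of reach is approached as far as the arm can. A call with a number of a shift or a turn outside -1 to 1 is refused whole. A call with a gripper value outside its range is refused whole. The fingers move at their own pace and stop on an object; "newtons" is the grip in N (left out, the last holds). Time passes only in rows, so rows that do not move let the fingers close. It gives the time, the measured TCP pose, the force, the opening and the grip force at its end, in the units of the state.
- sensors.get_state(): the state, without advancing time (a new reading comes with each control period).
- grab_frame(name): name is "scene" or "top"; returns a dict with "image" (420x560x3 uint8, blue, green, red), "fov_y" (degrees; the focal length in pixels is half the picture's height over the tangent of half this angle, whatever the lens; pixels are square), "cx", "cy" (the principal point, pixels), "position" and "orientation" of the camera in the world. Camera axes: x right, y down, z forward; pixel columns grow to the right and rows downward; lengths in m; the calibration is good to about 2 mm. A picture is of the moment at which its call begins. There is no depth.
- job.close_job(): hands the job in; it is judged then, once.
The state is a dict: "time_s": time; "joint_pos": joint angles; "dq": joint speeds; "effort": joint torques, N m; "tcp_pos": TCP position; "ee_rot": TCP orientation; "ft_force": force on the tool from outside, world axes, zero at the start; "ft_torque": the same for the moment, N m; "grip_width": finger opening in m; "finger_force": force on a finger pad.
Only numpy, scipy, OpenCV 4.12 (cv2) and the standard library are available. Lean on these libraries where they do the work, as an engineer would, in place of code of your own. Each camera call takes 0.05 s, during which the arm holds its last target. There are 200 camera calls.

### The job

A wooden curd paddle has dropped through the opening in the low cheese-ripening shelf and lies in the closed hollow underneath; a loose batten lies across the opening. Take the batten off and lay it down flat, well clear of the opening, on the shelf or on the bench; then pick the paddle up through the opening, tilting it because it is longer than the opening, and finish holding it still in the gripper with all of it at least 5 cm above the shelf boards and touching nothing else. Leave the two cheeses and the jar where they stand.

Things in the scene. Friction and masses are not known exactly. Their poses are not given: they have to be found in the camera images.
- shelf: Low wooden ripening shelf fixed on the bench, 280 mm (x) by 500 mm (y); origin at the centre of its underside, at bench height, z up. Deck boards 14 mm thick, top 74 mm above the bench, with a central opening 140 mm (x) by 190 mm (y). The hollow under the deck is 60 mm high, 244 mm (x) by 464 mm (y), its floor is the bench, and the frame closes it all round.
- opening (a point): Centre of the opening, level with the deck's top (74 mm above the bench); axes as the shelf's.
- paddle: Pale wooden curd paddle, 280 mm long, about 0.14 kg, lying flat on the bench in the hollow, roughly along the shelf's y, both ends under the deck. Origin at mid-length on its underside, y towards the handle end, z up. Handle: bar 20 mm wide, 18 mm high, y = -55 to +140 mm. Blade: 48 mm wide, 12 mm thick, y = -140 to -50 mm. It balances 14 mm from the origin, blade side.
- handle_end (a point): Middle of the paddle's handle end face (y = +140 mm, 9 mm above its underside).
- blade_end (a point): Middle of the paddle's blade end face (y = -140 mm, 6 mm above its underside).
- batten: Loose plain wooden batten 220 mm long (its x), 36 mm wide (y), 20 mm high, about 0.11 kg, lying on the deck across the opening, roughly along the shelf's x. Origin at the centre of its underside, z up.
- batten_a (a point): Middle of the batten's +x end face (x = +110 mm).
- batten_b (a point): Middle of the batten's -x end face (x = -110 mm).
- small_cheese: Bystander: small cheese wheel, 90 mm across, 45 mm high, standing on the deck at the shelf's -y end; origin at the centre of its underside.
- big_cheese: Bystander: cheese wheel 120 mm across, 60 mm high, on the bench beside the shelf; origin at the centre of its underside.
- jar: Bystander: white jar 72 mm across, about 100 mm high, on the bench beside the shelf; origin at the centre of its underside.
Not all that is in view belongs to the job. What is shaped like the batten but green, orange or pink is not meant.

How it is judged:
On the way, in this order (a step that is already met when the one before it is completed fails the run):
1. the batten lies flat, released, clear of the opening ((x of batten in the frame of shelf above 0.078 m or x of batten in the frame of shelf below -0.078 m or y of batten in the frame of shelf above 0.1 m or y of batten in the frame of shelf below -0.1 m) and (x of batten_a in the frame of shelf above 0.078 m or x of batten_a in the frame of shelf below -0.078 m or y of batten_a in the frame of shelf above 0.1 m or y of batten_a in the frame of shelf below -0.1 m) and (x of batten_b in the frame of shelf above 0.078 m or x of batten_b in the frame of shelf below -0.078 m or y of batten_b in the frame of shelf above 0.1 m or y of batten_b in the frame of shelf below -0.1 m) and angle between batten's own x axis and vertical between 1.45 and 1.69 rad and height (world z) of batten below 0.105 m and linear speed of batten below 0.03 m/s and contact force between the fingers and batten below 0.1 N), for 0.2 s.
2. the paddle is tilted in the opening, one end above the deck and the other still under it (((height (world z) of handle_end above 0.095 m and height (world z) of blade_end below 0.06 m) or (height (world z) of blade_end above 0.095 m and height (world z) of handle_end below 0.06 m))), for 0.05 s.
At the end, for the whole second after the job is handed in: Paddle held still in the fingers, its middle and both ends 50 mm or more above the deck (124 mm above the bench), touching no shelf, batten, cheese or jar; batten at rest, let go, flat within 7 degrees, its middle and both ends at least 5 mm outside the opening (all of step 1 and height (world z) of each of handle_end, blade_end, paddle above 0.124 m and contact force between the fingers and paddle above 1 N and linear speed of paddle below 0.03 m/s and contact force between paddle and shelf below 0.1 N and contact force between paddle and batten below 0.1 N and contact force between paddle and small_cheese below 0.1 N and contact force between paddle and big_cheese below 0.1 N and contact force between paddle and jar below 0.1 N); the arm keeps its last pose, push and grip.
It fails at once if small cheese moved by more than 25 mm (distance of small_cheese from where it was at the start of the episode above 0.025 m).
It fails at once if big cheese moved by more than 25 mm (distance of big_cheese from where it was at the start of the episode above 0.025 m).
It fails at once if jar moved by more than 25 mm (distance of jar from where it was at the start of the episode above 0.025 m).
It also fails if it takes over 56 s, if anything falls off the work surface, if the arm or the gripper's body presses on something with over 40 N, if the wrist force passes 120 N, or if a joint passes its speed limit or range.

## Working session

There is one attempt and no reset: what is moved stays moved. The work goes in short steps, Python scripts to look and compute and a tool call to move; the robot and the scene stay as the last step left them, time stands still between calls to the robot, and variables do not carry over. Pictures are saved under pics/ and viewed, at most 10 in all, crops included, and the job is handed in when it is done.

Besides the shell and the picture viewer there is one more tool, called as name([rows], argument=value, ...), one row to a line, values as JSON. servo_tool: Moves the arm, as the interface text tells. Its arguments: {"type":"object","properties":{"rows":{"type":"array"},"newtons":{"type":"number"}},"required":["rows"]}

```bash
mkdir -p pics; cat > h.py <<'E'
import numpy as np,cv2
from scipy.spatial.transform import Rotation as R
from plant import sensors,grab_frame,job
def ray(f,u,v):
    fl=f["image"].shape[0]/2/np.tan(np.radians(f["fov_y"])/2)
    return np.array(f["position"]),R.from_quat(f["orientation"]).apply([(u-f["cx"])/fl,(v-f["cy"])/fl,1])
def onz(f,u,v,z):
    p,d=ray(f,u,v); return p+d*(z-p[2])/d[2]
def proj(f,P):
    fl=f["image"].shape[0]/2/np.tan(np.radians(f["fov_y"])/2)
    c=R.from_quat(f["orientation"]).inv().apply(np.array(P)-f["position"]); return fl*c[0]/c[2]+f["cx"],fl*c[1]/c[2]+f["cy"]
E
python3 - <<'E'
from h import *
for n in("scene","top"):
    f=grab_frame(n); cv2.imwrite(f"pics/{n}0.png",f["image"]); print(n,f["fov_y"],f["cx"],f["cy"],f["position"],R.from_quat(f["orientation"]).as_matrix().round(3).tolist())
print(sensors.get_state())
E
```

```text
scene 52.62713393757635 279.08782389278315 203.88264713300646 [ 1.35769216 -0.27773336  0.67243805] [[0.32, 0.504, -0.802], [0.947, -0.184, 0.263], [-0.015, -0.844, -0.537]]
top 42.493695010402426 281.303827213207 212.61066673337294 [ 0.39446335 -0.01084557  1.58319176] [[0.002, -0.997, 0.071], [-1.0, -0.002, -0.0], [0.0, -0.071, -0.998]]
{'time_s': 0.1, 'joint_pos': array([-1.35781913e+00,  2.59272158e-01,  1.53599915e+00, -4.39440668e-05,
        1.34799272e+00, -2.02761135e-01]), 'dq': array([ 9.42535106e-04, -1.01435677e-04, -3.90003027e-03,  1.79009504e-03,
       -8.40367845e-05,  8.44683881e-04]), 'effort': array([ 1.54321118e-03, -4.46970069e+01, -2.91247362e+01, -3.15522175e-04,
        6.38661862e-03, -3.61874200e-06]), 'tcp_pos': array([ 0.22204791, -0.5026529 ,  0.23054649]), 'ee_rot': array([ 9.78471540e-01,  2.06380104e-01, -2.56932675e-05, -8.35564797e-04]), 'ft_force': array([ 0.8292937 , -0.35947543,  0.59093212]), 'ft_torque': array([ 0.0174808 , -0.00688415, -0.0326235 ]), 'finger_force': 0.0, 'grip_width': 0.08525371832354948}
```

View pics/scene0.png

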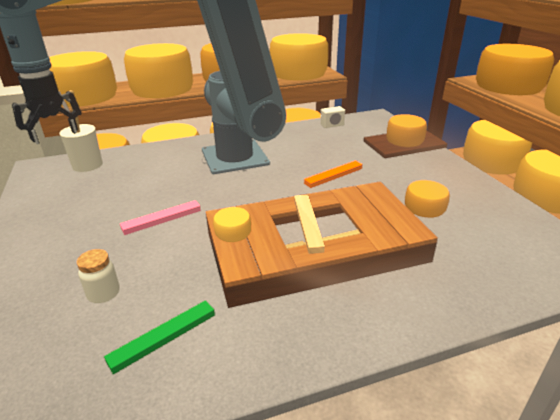

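View pics/top0.png

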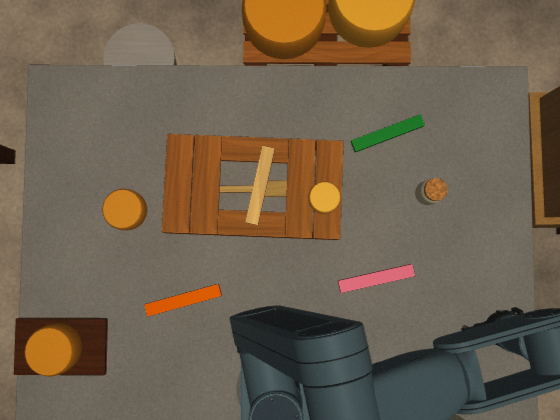

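Top view: the pale batten runs from (267,148) to (252,222) across the opening, which spans roughly (219..287, 161..213). The paddle is beneath it at about row 188, with its wide blade on the right (-y). 

Batten-like candidates: pale (260,185), green (388,133), orange (183,299) and pink (377,278). Only the pale one is uncoloured and lies across the opening, so it is the batten.

```bash
python3 - <<'E'
from h import *
f=grab_frame("top"); im=f["image"]
c=cv2.resize(im[125:245,155:355],None,fx=4,fy=4,interpolation=cv2.INTER_CUBIC); cv2.imwrite("pics/crop1.png",c)
hsv=cv2.cvtColor(im,cv2.COLOR_BGR2HSV)
for p in [(260,185),(262,165),(230,189),(280,188),(200,160),(180,190),(240,170),(240,205),(252,225),(300,150)]: print(p,hsv[p[1],p[0]])
# shelf
m=((hsv[...,1]>120)&(hsv[...,0]<20)).astype(np.uint8); m[:, :150]=0;m[:,350:]=0;m[:125]=0;m[250:]=0
pts=cv2.findNonZero(cv2.morphologyEx(m,cv2.MORPH_OPEN,np.ones((3,3))))
print("shelf",cv2.minAreaRect(pts)); 
for b in cv2.boxPoints(cv2.minAreaRect(pts)): print(b,onz(f,*b,.074).round(4))
for n,px,z in [("small",(325,197),.119),("big",(125,209),.06),("jar",(435,189),.1)]: print(n,onz(f,*px,z).round(3))
E
```

```text
(260, 185) [ 18 149 198]
(262, 165) [ 18 147 205]
(230, 189) [ 19 154 171]
(280, 188) [ 18 156 160]
(200, 160) [ 13 198 139]
(180, 190) [ 14 201 141]
(240, 170) [ 17  50 117]
(240, 205) [ 16  50 122]
(252, 225) [ 14 189 140]
(300, 150) [ 14 189 140]
shelf ((252.53472900390625, 186.3640899658203), (178.4510498046875, 99.31581115722656), 2.2457425594329834)
[161.43185 232.4875 ] [0.4449 0.3234 0.074 ]
[165.32361 133.24797] [0.7258 0.3174 0.074 ]
[343.6376  140.24068] [ 0.7069 -0.1872  0.074 ]
[339.74585 239.48021] [ 0.4265 -0.1747  0.074 ]
small [ 0.541 -0.13   0.119]
big [0.512 0.431 0.06 ]
jar [ 0.566 -0.436  0.1  ]
```

View pics/crop1.png

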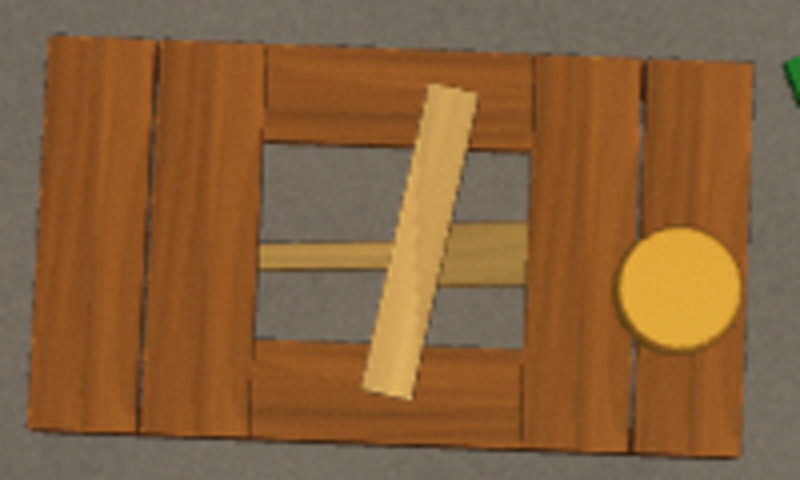

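The crop shows the pale batten from (440,88) to (388,392) across the opening, the paddle's handle on the left and its blade on the right. The handle/blade junction is hidden under the batten.

```bash
cat >> h.py <<'E'
def plan(P,yaw=None,quiet=0):
    """shift in tool axes (units of 50 mm) to P, yaw turn about tool z (units of 90deg)"""
    s=sensors.get_state(); r=R.from_quat(s["ee_rot"]); d=r.inv().apply(np.array(P)-s["tcp_pos"])/.05
    M=r.as_matrix(); y=np.degrees(np.arctan2(M[1,0],M[0,0]))
    print("tcp",s["tcp_pos"].round(4),"yaw",y.round(2),"shift units",d.round(3),"turn units about z",None if yaw is None else round(-(((yaw-y)+180)%360-180)/90,4),"j",s["joint_pos"].round(2),"t",s["time_s"])
E
python3 - <<'E'
from h import *
f=grab_frame("top"); im=f["image"]; hsv=cv2.cvtColor(im,cv2.COLOR_BGR2HSV)
m=((hsv[...,1]<172)&(hsv[...,1]>110)&(hsv[...,2]>183)&(hsv[...,0]>15)&(hsv[...,0]<22)).astype(np.uint8)
m[:,:235]=0;m[:,290:]=0;m[:140]=0;m[230:]=0
cs,_=cv2.findContours(m,0,1); c=max(cs,key=cv2.contourArea); rr=cv2.minAreaRect(c); b=cv2.boxPoints(rr)
print(rr); W=np.array([onz(f,*p,.094) for p in b]); print(W.round(4)); print("centre",W.mean(0), np.linalg.norm(W[0]-W[1]),np.linalg.norm(W[1]-W[2]))
e=W[1]-W[0] if np.linalg.norm(W[1]-W[0])>.1 else W[2]-W[1]; print("axis deg",np.degrees(np.arctan2(e[1],e[0])))
# from crop pixel corners
g=lambda X,Y,z: onz(f,155+(X+.5)/4-.5,125+(Y+.5)/4-.5,z)
print("opening",[g(*p,.074)[:2].round(4) for p in((264,143),(533,153),(523,350),(256,340))])
print("deck",[g(*p,.074)[:2].round(4) for p in((50,36),(753,63),(741,457),(28,430))])
print("paddle handle mid",g(260,257,.018)[:2],g(385,257,.018)[:2],"w",g(300,243,.018)[:2],g(300,270,.018)[:2],"blade",g(490,224,.012)[:2],g(490,286,.012)[:2])
print("vis blade end at opening edge",g(528,255,.012)[:2])
# scene camera check of batten top corners
s=grab_frame("scene"); h2=cv2.cvtColor(s["image"],cv2.COLOR_BGR2HSV)
for w in W: print("scene px",np.round(proj(s,w)))
c=cv2.resize(s["image"][180:270,250:380],None,fx=6,fy=6,interpolation=cv2.INTER_CUBIC);cv2.imwrite("pics/crop2.png",c)
plan(W.mean(0)+[0,0,.1],0)
E
```

```text
((256.7411804199219, 184.16470336914062), (17.788297653198242, 77.87803649902344), 12.52880859375)
[[0.4785 0.1037 0.094 ]
 [0.691  0.0582 0.094 ]
 [0.6802 0.0098 0.094 ]
 [0.468  0.0557 0.094 ]]
centre [0.57944292 0.05685979 0.094     ] 0.2172734632546596 0.04964830183788296
axis deg -12.085959462146421
opening [array([0.6487, 0.1601]), array([ 0.642 , -0.0296]), array([ 0.5027, -0.0228]), array([0.5094, 0.1643])]
deck [array([0.7247, 0.3123]), array([ 0.7066, -0.185 ]), array([ 0.4282, -0.175 ]), array([0.446 , 0.3229])]
paddle handle mid [0.57426603 0.16851284] [0.57447143 0.07744934] w [0.5845933  0.13946502] [0.56481164 0.13928781] blade [0.59963192 0.00106386] [0.55402606 0.00093867]
vis blade end at opening edge [ 0.57686845 -0.02679245]
scene px [313. 194.]
scene px [331. 245.]
scene px [308. 247.]
scene px [294. 195.]
tcp [ 0.2221 -0.5029  0.2309] yaw 23.82 shift units [11.059 -7.354  0.747] turn units about z 0.2647 j [-1.36  0.26  1.54  0.    1.35 -0.2 ] t 0.25
```

View pics/crop2.png

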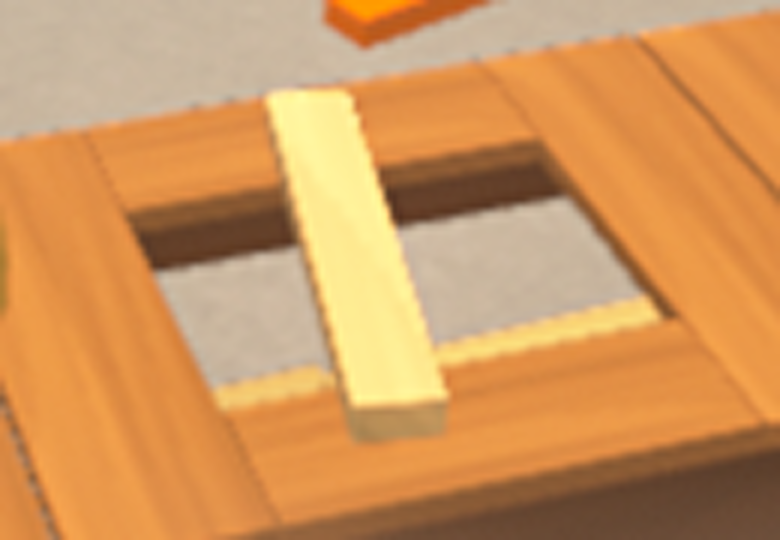

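Crop confirmed: the batten's top face runs from (309,92) to (395,404) in the scene crop, with the paddle below it. The mask took in part of the handle, so I use the crop corners instead: batten centre ≈ (0.576, 0.048), axis −12.6°. Moving above it.

servo_tool([
  [0.68, -0.45, 0, 0, 0, 0, -1],
  [0.68, -0.45, 0, 0, 0, 0, -1],
  [0.68, -0.45, 0, 0, 0, 0, -1],
  [0.68, -0.45, 0, 0, 0, 0, -1],
  [0.68, -0.45, 0, 0, 0, 0, -1],
  [0.68, -0.45, 0, 0, 0, 0, -1],
  [0.68, -0.45, 0, 0, 0, 0, -1],
  [0.68, -0.45, 0, 0, 0, 0, -1],
  [0.68, -0.45, 0, 0, 0, 0, -1],
  [0.68, -0.45, 0, 0, 0, 0, -1],
  [0.68, -0.45, 0, 0, 0, 0, -1],
  [0.68, -0.45, 0, 0, 0, 0, -1],
], newtons=50)

```text
time_s: 1.45
tcp_pos: [0.487, -0.0897, 0.2314]
ee_rot: [0.978, 0.206, 0.0, 0.0]
ft_force: [1.3, -0.7, 0.2]
grip_width: 0.0854
finger_force: 0.0
```

servo_tool([
  [0.68, -0.45, 0, 0, 0, 0, -1],
  [0.68, -0.45, 0, 0, 0, 0, -1],
  [0.68, -0.45, 0, 0, 0, 0, -1],
  [0.68, -0.45, 0, 0, 0, 0, -1],
  [0, 0, 0, 0, 0, -0.094, -1],
  [0, 0, 0, 0, 0, -0.094, -1],
  [0, 0, 0, 0, 0, -0.094, -1],
  [0, 0, 0, 0, 0, -0.094, -1],
  [0, 0, 0, 0, 0, -0.094, -1],
  [0, 0, 0, 0, 0, -0.094, -1],
])

```text
time_s: 2.45
tcp_pos: [0.5743, 0.046, 0.2311]
ee_rot: [0.794, 0.608, -0.0, -0.0]
ft_force: [-0.9, -0.1, -0.0]
grip_width: 0.0852
finger_force: 0.0
```

servo_tool([
  [0, 0, 0, 0, 0, -0.094, -1],
  [0, 0, 0, 0, 0, -0.094, -1],
  [0, 0, 0, 0, 0, -0.094, -1],
  [0, 0, 0, 0, 0, -0.094, -1],
  [0, 0, 0, 0, 0, -0.094, -1],
  [0, 0, 0, 0, 0, -0.094, -1],
  [0, 0, 0, 0, 0, -0.094, -1],
  [0, 0, 0, 0, 0, -0.094, -1],
  [0, 0, 0, 0, 0, -0.094, -1],
  [0, 0, 0, 0, 0, -0.094, -1],
  [0, 0, 0, 0, 0, -0.094, -1],
])

```text
time_s: 3.55
tcp_pos: [0.5743, 0.046, 0.2311]
ee_rot: [0.105, 0.995, 0.0, -0.0]
ft_force: [0.0, -0.5, 0.1]
grip_width: 0.0853
finger_force: 0.0
```

```bash
python3 - <<'E'
from h import *
s=grab_frame("scene")
# batten top centre: two-view triangulation
t=grab_frame("top")
p1,d1=ray(s,250+(352.5)/6-.5,180+248.5/6-.5); p2,d2=ray(t,155+420.5/4-.5,125+242.5/4-.5)
k=np.linalg.lstsq(np.c_[d1,-d2],p2-p1,rcond=None)[0]; print("tri",(p1+d1*k[0]).round(4),(p2+d2*k[1]).round(4))
plan([.576,.048,.1],167.4)
E
```

```text
tri [0.5779 0.051  0.0857] [0.5773 0.0493 0.0855]
tcp [0.5743 0.0459 0.2311] yaw 167.72 shift units [-0.025  0.047  2.623] turn units about z 0.0035 j [-0.11  0.31  1.47  0.    1.37 -1.47] t 3.65
```

servo_tool([
  [-0.03, 0.07, 0.5, 0, 0, 0, -1],
  [0, 0, 0.6, 0, 0, 0, -1],
  [0, 0, 0.6, 0, 0, 0, -1],
  [0, 0, 0.6, 0, 0, 0, -1],
  [0, 0, 0.6, 0, 0, 0, -1],
  [0, 0, 0.44, 0, 0, 0, -1],
  [0, 0, 0, 0, 0, 0, 1],
  [0, 0, 0, 0, 0, 0, 1],
  [0, 0, 0, 0, 0, 0, 1],
  [0, 0, 0, 0, 0, 0, 1],
  [0, 0, 0, 0, 0, 0, 1],
  [0, 0, 0, 0, 0, 0, 1],
])

```text
time_s: 4.85
tcp_pos: [0.578, 0.0489, 0.0662]
ee_rot: [0.108, 0.994, 0.0, 0.002]
ft_force: [0.2, 1.0, 7.1]
grip_width: 0.0353
finger_force: 52.1
```

servo_tool([
  [0, 0, 0, 0, 0, 0, 1],
  [0, 0, 0, 0, 0, 0, 1],
  [0, 0, 0, 0, 0, 0, 1],
])

```text
time_s: 5.15
tcp_pos: [0.578, 0.0489, 0.0662]
ee_rot: [0.108, 0.994, 0.0, 0.002]
ft_force: [-0.8, -0.5, 6.5]
grip_width: 0.0353
finger_force: 52.1
```

servo_tool([
  [0, 0, -0.4, 0, 0, 0, 1],
  [0, 0, -0.5, 0, 0, 0, 1],
  [0, 0, -0.4, 0, 0, 0, 1],
  [0, 0, 0, 0, 0, -0.055, 1],
  [0, 0, 0, 0, 0, -0.055, 1],
  [-0.05, 0.5, 0, 0, 0, 0, 1],
  [-0.05, 0.6, 0, 0, 0, 0, 1],
  [0, 0.7, 0, 0, 0, 0, 1],
  [0, 0.7, 0, 0, 0, 0, 1],
  [0, 0.7, 0, 0, 0, 0, 1],
  [0, 0.6, 0, 0, 0, 0, 1],
  [0, 0.4, 0, 0, 0, 0, 1],
])

```text
time_s: 6.35
tcp_pos: [0.5901, 0.261, 0.1295]
ee_rot: [0.021, 1.0, 0.0, -0.0]
ft_force: [-0.6, 0.2, -1.7]
grip_width: 0.0352
finger_force: 51.2
```

servo_tool([
  [0, 0, 0, 0, 0, 0, 1],
  [0, 0, 0.3, 0, 0, 0, 1],
  [0, 0, 0.3, 0, 0, 0, 1],
  [0, 0, 0.2, 0, 0, 0, 1],
  [0, 0, 0.1, 0, 0, 0, 1],
  [0, 0, 0, 0, 0, 0, 1],
])

```text
time_s: 6.95
tcp_pos: [0.5903, 0.2579, 0.0836]
ee_rot: [0.022, 1.0, -0.0, -0.001]
ft_force: [-0.1, -0.0, -1.0]
grip_width: 0.0352
finger_force: 51.2
```

```bash
python3 - <<'E'
from h import *
s=grab_frame("scene"); cv2.imwrite("pics/place.png",cv2.resize(s["image"][110:290,200:480],None,fx=2.8,fy=2.8,interpolation=cv2.INTER_CUBIC))
plan([.583,.259,.08],177.9); print(sensors.get_state()["ft_force"])
E
```

```text
tcp [0.5907 0.2582 0.0843] yaw 177.51 shift units [0.154 0.01  0.087] turn units about z -0.0043 j [ 0.24  0.55  1.47 -0.    1.12 -1.29] t 7.0
[-0.29822098  0.46199875 -1.50165679]
```

View pics/place.png

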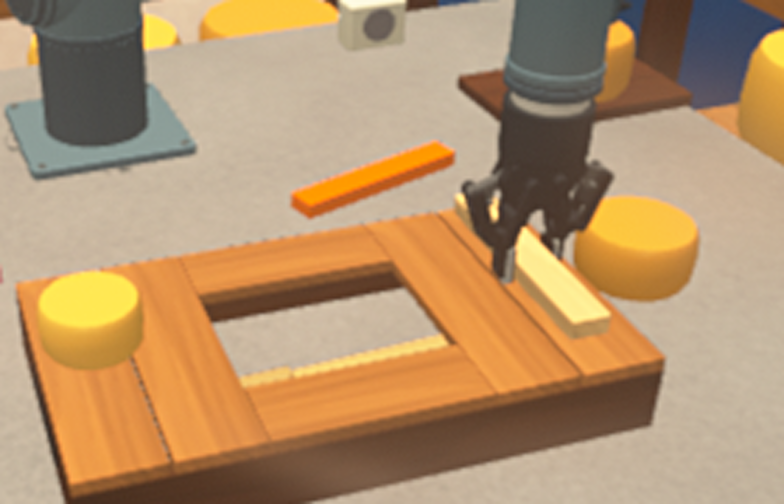

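The picture shows the batten held flat over the +y end boards, from (465,205) to (600,325), with the opening clear. The handle/blade step of the paddle shows at (290,375). Lowering gently.

servo_tool([
  [0.1, 0, 0.06, 0, 0, 0, 1],
  [0, 0, 0.06, 0, 0, 0, 1],
  [0, 0, 0, 0, 0, 0, 1],
])

```text
time_s: 7.3
tcp_pos: [0.5853, 0.2588, 0.0782]
ee_rot: [0.021, 1.0, -0.0, -0.0]
ft_force: [-0.7, 0.0, -0.7]
grip_width: 0.0355
finger_force: 51.2
```

servo_tool([
  [0, 0, 0.04, 0, 0, 0, 1],
  [0, 0, 0, 0, 0, 0, 1],
  [0, 0, 0, 0, 0, 0, 1],
])

```text
time_s: 7.6
tcp_pos: [0.5857, 0.2589, 0.0763]
ee_rot: [0.021, 1.0, 0.0, 0.0]
ft_force: [0.3, -0.1, -1.8]
grip_width: 0.0354
finger_force: 51.2
```

servo_tool([
  [0, 0, 0.04, 0, 0, 0, 1],
  [0, 0, 0, 0, 0, 0, 1],
  [0, 0, 0, 0, 0, 0, 1],
])

```text
time_s: 7.9
tcp_pos: [0.5856, 0.2588, 0.0742]
ee_rot: [0.021, 1.0, -0.0, -0.0]
ft_force: [-0.2, -1.1, -1.3]
grip_width: 0.0349
finger_force: 51.2
```

servo_tool([
  [0, 0, 0.04, 0, 0, 0, 1],
  [0, 0, 0, 0, 0, 0, 1],
  [0, 0, 0, 0, 0, 0, 1],
])

```text
time_s: 8.2
tcp_pos: [0.5859, 0.2589, 0.0732]
ee_rot: [0.021, 1.0, 0.0, 0.001]
ft_force: [-1.7, 0.1, 5.8]
grip_width: 0.0355
finger_force: 55.3
```

Contact. Releasing, then rising.

servo_tool([
  [0, 0, -0.02, 0, 0, 0, -0.2],
  [0, 0, 0, 0, 0, 0, -0.4],
  [0, 0, 0, 0, 0, 0, -0.6],
  [0, 0, 0, 0, 0, 0, -0.6],
  [0, 0, -0.1, 0, 0, 0, -0.6],
  [0, 0, -0.4, 0, 0, 0, -0.6],
  [0, 0, -0.7, 0, 0, 0, -0.6],
  [0, 0, -0.7, 0, 0, 0, -0.6],
  [0, 0, -0.7, 0, 0, 0, -0.6],
])

```text
time_s: 9.1
tcp_pos: [0.5855, 0.2588, 0.2049]
ee_rot: [0.021, 1.0, 0.0, -0.0]
ft_force: [1.2, 0.1, -0.3]
grip_width: 0.0683
finger_force: 0.0
```

```bash
python3 - <<'E'
from h import *
f=grab_frame("top"); cv2.imwrite("pics/top2.png",cv2.resize(f["image"][120:250,150:360],None,fx=3.8,fy=3.8,interpolation=cv2.INTER_CUBIC))
f=grab_frame("scene"); cv2.imwrite("pics/scene2.png",cv2.resize(f["image"][165:295,200:440],None,fx=3.3,fy=3.3,interpolation=cv2.INTER_CUBIC))
plan([.583,.1,.18],177.9)
E
```

```text
tcp [0.5887 0.2597 0.21  ] yaw 177.55 shift units [-0.017 -3.198  0.591] turn units about z -0.0039 j [ 0.24  0.43  1.34  0.    1.36 -1.29] t 9.2
```

View pics/top2.png

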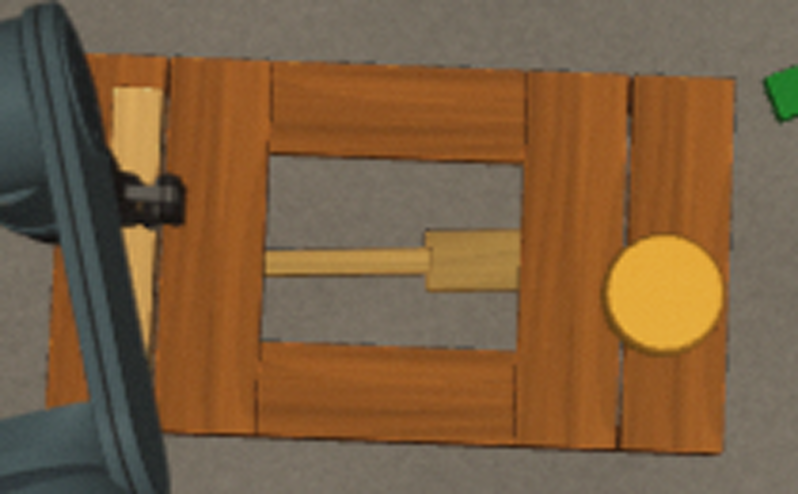

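View pics/scene2.png

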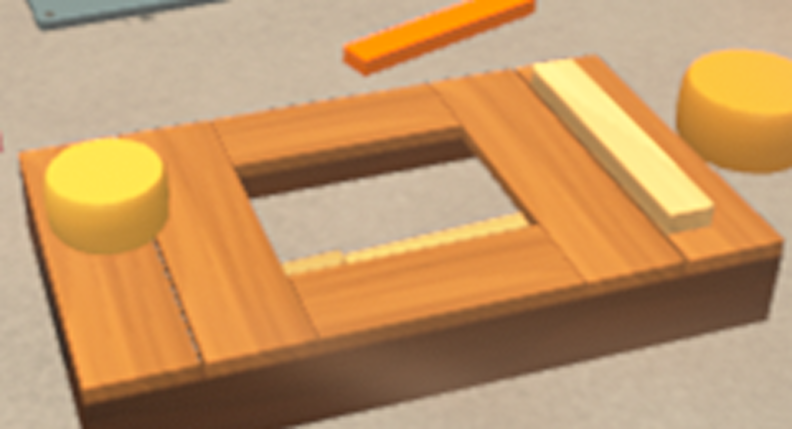

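The batten lies flat and released on the +y end boards (scene crop (550,65)–(690,215)). The paddle's junction is at (427,262) in the top crop, so world y ≈ 0.045. That puts the blade end at about y = −0.045, which is 19 mm under the −y deck edge, and the handle end at about 0.235.

Plan: grip the handle near its balance point (0.5745, 0.07), slide it about +33 mm in y, then tilt the blade end up.

servo_tool([
  [0.06, -0.63, 0, 0, 0, 0, 0.15],
  [0, -0.63, 0, 0, 0, 0, 0.15],
  [0, -0.63, 0, 0, 0, 0, 0.15],
  [0, -0.63, 0, 0, 0, 0, 0.15],
  [0, -0.63, 0, 0, 0, 0, 0.15],
  [0, -0.63, 0, 0, 0, 0, 0.15],
  [0, 0, 0, 0, 0, 0.088, 0.15],
  [0, 0, 0, 0, 0, 0.088, 0.15],
  [0, 0, 0, 0, 0, 0.088, 0.15],
  [0, 0, 0, 0, 0, 0.088, 0.15],
  [0, 0, 0, 0, 0, 0.088, 0.15],
  [0, 0, 0, 0, 0, 0.088, 0.15],
])

```text
time_s: 10.4
tcp_pos: [0.5742, 0.0701, 0.2028]
ee_rot: [0.425, 0.905, -0.0, -0.0]
ft_force: [-0.1, 0.0, 0.0]
grip_width: 0.036
finger_force: 0.0
```

servo_tool([
  [0, 0, 0, 0, 0, 0.088, 0.15],
  [0, 0, 0, 0, 0, 0.088, 0.15],
  [0, 0, 0, 0, 0, 0.088, 0.15],
  [0, 0, 0, 0, 0, 0.088, 0.15],
  [0, 0, 0, 0, 0, 0.088, 0.15],
  [0, 0, 0, 0, 0.0835, 0, 0.15],
  [0, 0, 0, 0, 0.0835, 0, 0.15],
  [0, 0, 0, 0, 0, 0, 0.15],
])

```text
time_s: 11.2
tcp_pos: [0.5744, 0.0674, 0.2021]
ee_rot: [0.7, 0.702, 0.092, -0.094]
ft_force: [-0.1, -1.2, -0.1]
grip_width: 0.0363
finger_force: 0.0
```

```bash
python3 - <<'E'
from h import *
plan([.5745,.07,.06],91); s=sensors.get_state(); print(R.from_quat(s["ee_rot"]).as_matrix().round(3),s["grip_width"])
f=grab_frame("top"); u=150+np.array([427.5,350.5,500,300])/3.8-.5
v=120+np.array([262.5,262.5,261,262.5])/3.8-.5
for a,b,z in zip(u,v,[.018,.018,.012,.018]): print(onz(f,a,b,z).round(4))
E
```

```text
tcp [0.5744 0.0674 0.2021] yaw 90.13 shift units [-0.692  0.008  2.756] turn units about z -0.0097 j [-0.24  0.33  1.53  0.26  1.35 -0.31] t 11.2
[[-0.002  1.    -0.003]
 [ 0.965  0.003  0.261]
 [ 0.261 -0.002 -0.965]] 0.036250499596743695
[0.5754 0.045  0.018 ]
[0.5753 0.1041 0.018 ]
[ 0.5774 -0.0106  0.012 ]
[0.5752 0.1428 0.018 ]
```

servo_tool([
  [-0.08, 0.01, 0.3, 0, 0, 0, 0.15],
  [-0.13, 0, 0.5, 0, 0, 0, 0.15],
  [-0.15, 0, 0.6, 0, 0, 0, 0.15],
  [-0.15, 0, 0.6, 0, 0, 0, 0.15],
  [-0.15, 0, 0.6, 0, 0, 0, 0.15],
  [-0.13, 0, 0.5, 0, 0, 0, 0.15],
  [-0.08, 0, 0.3, 0, 0, 0, 0.15],
  [-0.05, 0, 0.2, 0, 0, 0, 0.15],
  [0, 0, 0, 0, 0, 0, 0.15],
])

```text
time_s: 12.15
tcp_pos: [0.574, 0.0734, 0.0164]
ee_rot: [0.698, 0.704, 0.091, -0.094]
ft_force: [-0.6, -0.3, 1.0]
grip_width: 0.036
finger_force: 0.0
```

servo_tool([
  [-0.03, 0, 0.1, 0, 0, 0, 0.15],
  [-0.02, 0, 0.07, 0, 0, 0, 0.15],
  [0, 0, 0, 0, 0, 0, 0.15],
])

```text
time_s: 12.45
tcp_pos: [0.5752, 0.0722, 0.0089]
ee_rot: [0.698, 0.704, 0.092, -0.093]
ft_force: [0.5, 0.0, 0.6]
grip_width: 0.0359
finger_force: 0.0
```

Slightly deeper, then close.

servo_tool([
  [-0.02, 0, 0.06, 0, 0, 0, 0.15],
  [0, 0, 0, 0, 0, 0, 0.3],
  [0, 0, 0, 0, 0, 0, 1],
  [0, 0, 0, 0, 0, 0, 1],
  [0, 0, 0, 0, 0, 0, 1],
  [0, 0, 0, 0, 0, 0, 1],
  [0, 0, 0, 0, 0, 0, 1],
], newtons=80)

```text
time_s: 13.15
tcp_pos: [0.5753, 0.0718, 0.006]
ee_rot: [0.698, 0.704, 0.092, -0.092]
ft_force: [-0.8, -2.1, 6.2]
grip_width: 0.0179
finger_force: 79.9
```

servo_tool([
  [0.02, 0, -0.08, 0, 0, 0, 1],
  [0.02, 0, -0.08, 0, 0, 0, 1],
  [0, 0, 0, 0, 0, 0, 1],
  [0.16, 0, 0.043, 0, 0, 0, 1],
  [0.16, 0, 0.043, 0, 0, 0, 1],
  [0.16, 0, 0.043, 0, 0, 0, 1],
  [0.16, 0, 0.043, 0, 0, 0, 1],
  [0, 0, 0, 0, 0, 0, 1],
])

```text
time_s: 13.95
tcp_pos: [0.5743, 0.1066, 0.0137]
ee_rot: [0.698, 0.704, 0.092, -0.093]
ft_force: [0.5, 0.2, -0.9]
grip_width: 0.0179
finger_force: 79.2
```

```bash
python3 - <<'E'
from h import *
f=grab_frame("top"); g=grab_frame("scene")
a=cv2.resize(f["image"][130:245,160:350],None,fx=2.8,fy=2.8,interpolation=cv2.INTER_CUBIC); b=cv2.resize(g["image"][180:270,230:380],None,fx=3,fy=3,interpolation=cv2.INTER_CUBIC)
o=np.zeros((a.shape[0]+b.shape[0],max(a.shape[1],b.shape[1]),3),np.uint8); o[:a.shape[0],:a.shape[1]]=a; o[a.shape[0]:,:b.shape[1]]=b
cv2.imwrite("pics/slid.png",o); print(o.shape)
E
```

```text
(592, 532, 3)
```

View pics/slid.png

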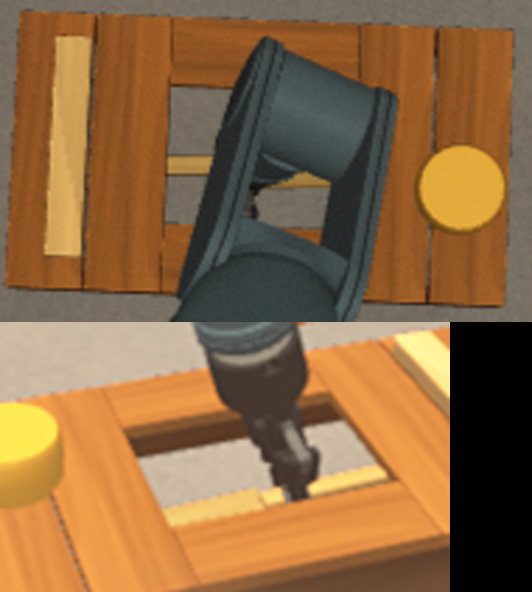

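The paddle moved with the grip (scene panel: junction at (262,495), blade at (165,515)), and the batten is lying clear in the top panel at (68,145). Next I raise it level, then start tilting the blade end up.

servo_tool([
  [0.1, 0, -0.153, 0, 0, 0, 1],
  [0.1, 0, -0.153, 0, 0, 0, 1],
  [0.1, 0, -0.153, 0, 0, 0, 1],
  [0, 0, 0, 0, -0.056, 0, 1],
  [0, 0, 0, 0, -0.056, 0, 1],
  [0, 0, 0, 0, 0, 0, 1],
])

```text
time_s: 14.65
tcp_pos: [0.5752, 0.1154, 0.0413]
ee_rot: [0.703, 0.71, 0.031, -0.03]
ft_force: [-0.6, 0.1, -1.8]
grip_width: 0.0178
finger_force: 79.1
```

```bash
python3 - <<'E'
from h import *
g=grab_frame("scene"); s=sensors.get_state(); r=R.from_quat(s["ee_rot"]); print(s["tcp_pos"],s["ft_force"],s["ft_torque"])
th=np.radians(10); G=s["tcp_pos"]
# expected junction (27 mm blade-ward of TCP) and blade end (117)
for d in(.027,.117): P=[.576,G[1]-d*np.cos(th),G[2]+.010+d*np.sin(th)]; print(P,proj(g,P))
x,y=proj(g,G); cv2.imwrite("pics/tilt.png",cv2.resize(g["image"][150:280,210:400],None,fx=4,fy=4,interpolation=cv2.INTER_CUBIC))
E
```

```text
[0.57490218 0.1150072  0.0408502 ] [ 0.13579873  0.97154395 -1.32094847] [-0.07089732  0.01331735 -0.06930208]
[0.576, np.float64(0.08841739550367372), np.float64(0.0555386988373716)] (np.float64(321.7105533455403), np.float64(227.55607097261472))
[0.576, np.float64(-0.00021530226742501324), np.float64(0.07116703482739534)] (np.float64(288.0626696699565), np.float64(229.59278767439406))
```

View pics/tilt.png

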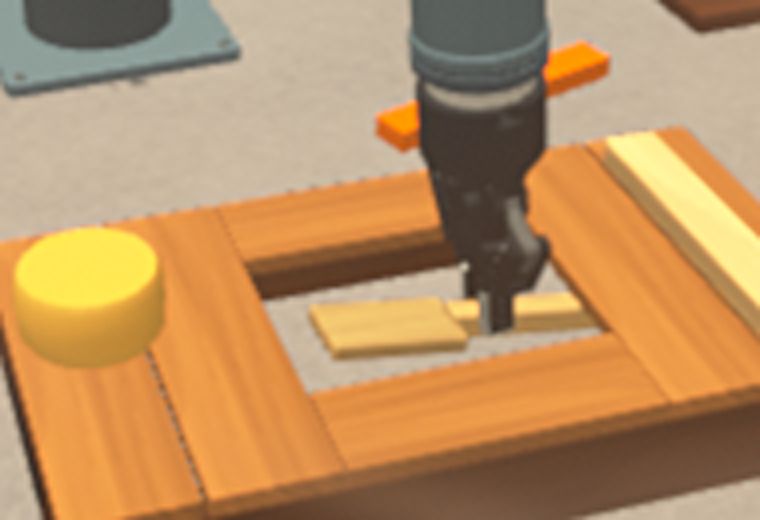

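The picture shows the blade end free at (325,330), inside the opening and close to the predicted position. The handle still goes under the +y deck at (595,310). Continuing the tilt.

servo_tool([
  [-0.073, 0, -0.121, 0, -0.022, 0, 1],
  [-0.073, 0, -0.121, 0, -0.022, 0, 1],
  [-0.073, 0, -0.121, 0, -0.022, 0, 1],
  [-0.073, 0, -0.121, 0, -0.022, 0, 1],
  [0, 0, 0, 0, 0, 0, 1],
  [-0.134, 0, -0.07, 0, -0.02, 0, 1],
  [-0.134, 0, -0.07, 0, -0.02, 0, 1],
  [-0.134, 0, -0.07, 0, -0.02, 0, 1],
  [-0.134, 0, -0.07, 0, -0.02, 0, 1],
  [0, 0, 0, 0, 0, 0, 1],
])

```text
time_s: 15.7
tcp_pos: [0.5749, 0.0726, 0.08]
ee_rot: [0.702, 0.707, -0.062, 0.062]
ft_force: [1.1, -0.5, -0.5]
grip_width: 0.0179
finger_force: 79.1
```

servo_tool([
  [-0.148, 0, -0.083, 0, -0.02, 0, 1],
  [-0.148, 0, -0.083, 0, -0.02, 0, 1],
  [-0.148, 0, -0.083, 0, -0.02, 0, 1],
  [-0.148, 0, -0.083, 0, -0.02, 0, 1],
  [0, 0, 0, 0, 0, 0, 1],
  [0, 0, 0, 0, 0, 0, 1],
])

```text
time_s: 16.3
tcp_pos: [0.5749, 0.0478, 0.1022]
ee_rot: [0.697, 0.702, -0.106, 0.106]
ft_force: [0.8, 0.0, -0.8]
grip_width: 0.0177
finger_force: 79.1
```

servo_tool([
  [-0.29, 0, -0.078, 0, 0, 0, 1],
  [-0.29, 0, -0.078, 0, 0, 0, 1],
  [-0.29, 0, -0.078, 0, 0, 0, 1],
  [-0.29, 0, -0.078, 0, 0, 0, 1],
  [0, 0, 0, 0, 0, 0, 1],
])

```text
time_s: 16.8
tcp_pos: [0.5765, -0.0053, 0.137]
ee_rot: [0.697, 0.701, -0.106, 0.108]
ft_force: [-0.4, 1.0, -1.3]
grip_width: 0.0176
finger_force: 79.2
```

Free of the lip with no contact force. Raising straight up.

servo_tool([
  [-0.08, 0, -0.25, 0, 0, 0, 1],
  [-0.1, 0, -0.32, 0, 0, 0, 1],
  [-0.1, 0, -0.32, 0, 0, 0, 1],
  [-0.1, 0, -0.32, 0, 0, 0, 1],
  [-0.1, 0, -0.32, 0, 0, 0, 1],
  [-0.1, 0, -0.32, 0, 0, 0, 1],
  [-0.1, 0, -0.32, 0, 0, 0, 1],
  [-0.1, 0, -0.32, 0, 0, 0, 1],
  [-0.06, 0, -0.2, 0, 0, 0, 1],
  [0, 0, 0, 0, 0, 0, 1],
  [0, 0, 0, 0, 0, 0, 1],
  [0, 0, 0, 0, 0, 0, 1],
])

```text
time_s: 18.0
tcp_pos: [0.575, -0.0028, 0.2748]
ee_rot: [0.696, 0.702, -0.107, 0.106]
ft_force: [0.4, 1.2, -1.3]
grip_width: 0.0178
finger_force: 79.1
```

```bash
python3 - <<'E'
from h import *
g=grab_frame("scene"); cv2.imwrite("pics/end.png",g["image"][60:320,150:480]); s=sensors.get_state(); print(s["time_s"],s["tcp_pos"],s["finger_force"],abs(s["dq"]).max())
E
```

```text
18.05 [ 0.57502994 -0.00284361  0.27475778] 79.14443135261536 0.002308147759951017
```

View pics/end.png

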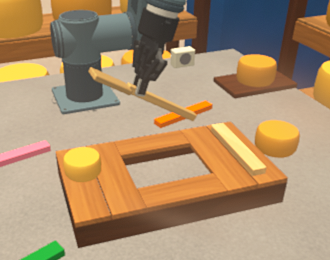

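The paddle hangs free from blade (95,75) to handle end (193,117), well above the shelf. The batten lies flat at (238,147) and the bystanders haven't moved. Handing in.

```bash
python3 -c "
from plant import job
print(job.close_job())"
```

```text
the job is handed in; nothing more can be done
None
```

I handed the job in with the batten flat and released on the shelf's +y end and the paddle out of the opening, held still in the gripper. By dead reckoning its lowest end is about 19 cm above the bench, against the 12.4 cm needed. The cheeses and jar were not touched, and the hand-in call returned no verdict.

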